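Unload a dead-weight tester and put its weights away

TASK

The pressure check is finished: unload the two columns of the dead-weight tester and put its four weights away, upright and set down gently. The steel weights go on the storage post with its bare metal spigot, the large one underneath and the small one seated on top of it; each brass weight goes into the wooden nest of its own size, flat on the felt. Leave the beaker and the vial standing where they are.

Things in the scene. Friction and masses are not known exactly. Their poses are not given: they have to be found in the camera images.
- tester: Pressure tester, fixed: blue-grey base 115 x 225 mm, 44 high; low gauge (125 high) behind, capstan beyond its +y end. Origin: underside centre; y along the base, -x towards the robot. Two columns at x -5, y +70 and -70 mm end in a 40 mm plate 75 mm up with a spigot as on the weights. Each starts with a large weight and a small one of the other metal on it; which is where varies.
- brass_large: Large brass (yellow) weight; starts on a column, under the small steel one. Flange 66 mm dia, 12 mm thick; above it a 28 mm dia hub up to 38 mm (grip here); on the hub a conical spigot, 8 mm high, 15 to 8 mm dia. Underneath a recess, 19 mm dia, 10 mm deep, to fit over a spigot. Origin: centre of the underside; z up its axis; yaw has no meaning. 0.45 kg.
- steel_small: Small steel (grey) weight; starts seated on the hub of the large brass one. Flange 46 mm dia, 12 mm thick; above it a 28 mm dia hub up to 38 mm (grip here); on the hub a conical spigot, 8 mm high, 15 to 8 mm dia. Underneath a recess, 19 mm dia, 10 mm deep, to fit over a spigot. Origin: centre of the underside; z up its axis; yaw has no meaning. 0.26 kg.
- steel_large: Large steel (grey) weight; starts on a column, under the small brass one. Flange 66 mm dia, 12 mm thick; above it a 28 mm dia hub up to 38 mm (grip here); on the hub a conical spigot, 8 mm high, 15 to 8 mm dia. Underneath a recess, 19 mm dia, 10 mm deep, to fit over a spigot. Origin: centre of the underside; z up its axis; yaw has no meaning. 0.42 kg.
- brass_small: Small brass (yellow) weight; starts seated on the hub of the large steel one. Flange 46 mm dia, 12 mm thick; above it a 28 mm dia hub up to 38 mm (grip here); on the hub a conical spigot, 8 mm high, 15 to 8 mm dia. Underneath a recess, 19 mm dia, 10 mm deep, to fit over a spigot. Origin: centre of the underside; z up its axis; yaw has no meaning. 0.28 kg.
- nest_large: Round nest of light wood, 94 mm diameter and 14.5 mm high, fixed to the bench, with a round felt-lined (green) recess 76 mm diameter for the flange of the large brass weight; the felt is 8 mm above the bench, the rim of the recess is bevelled. Origin: centre of its underside on the bench; z up.
- nest_small: Round nest of light wood, 74 mm diameter and 14.5 mm high, fixed to the bench, with a round felt-lined (green) recess 56 mm diameter for the flange of the small brass weight; the felt is 8 mm above the bench, the rim of the recess is bevelled. Origin: centre of its underside on the bench; z up.
- post: Storage post for the steel weights, fixed to the bench: black round foot 84 mm diameter with a bright plate 52 mm diameter, 18 mm above the bench, and in its middle a conical centring spigot 8 mm high (15 mm diameter at its foot, 8 mm at its tip). Origin: centre of its underside on the bench; z up.
- beaker: Small clear glass beaker, 55 mm diameter and 71 mm high, standing loose on the bench near the work; a bystander. Origin: centre of its underside.
- vial: Sample vial with a black screw cap, 27 mm diameter and 68 mm high, standing loose on the bench near the work; a bystander. Origin: centre of its underside.

How it is judged:
At the end, for the whole second after the job is handed in: The large steel weight sits down on the post and the small steel weight down on the large one, the brass weights lie each on the felt of its own nest; each is within 8 mm of the centre of its place, within 3 mm of its seated height, upright within 0.08 rad, released and at rest (horizontal distance between brass_small and nest_small below 0.008 m and z of brass_small in the frame of nest_small between 0.005 and 0.011 m and angle between each of brass_small, steel_large, steel_small, brass_large's own z axis and vertical below 0.08 rad and linear speed of each of brass_small, steel_large, steel_small, brass_large below 0.02 m/s and angular speed of each of brass_small, steel_large, steel_small, brass_large below 0.1 rad/s and horizontal distance between steel_large and post below 0.008 m and z of steel_large in the frame of post between 0.015 and 0.021 m and horizontal distance between steel_small and steel_large below 0.008 m and z of steel_small in the frame of steel_large between 0.035 and 0.041 m and horizontal distance between brass_large and nest_large below 0.008 m and z of brass_large in the frame of nest_large between 0.005 and 0.011 m); the robot touches nothing.
It fails at once if a weight is tipped over (angle between any of brass_small, steel_large, steel_small, brass_large's own z axis and vertical above 0.7 rad).
It fails at once if a weight is let fall (more than about 1 cm) ((contact force between brass_small and anything else below 0.02 N and linear speed of brass_small above 0.45 m/s) or (contact force between steel_large and anything else below 0.02 N and linear speed of steel_large above 0.45 m/s) or (contact force between steel_small and anything else below 0.02 N and linear speed of steel_small above 0.45 m/s) or (contact force between brass_large and anything else below 0.02 N and linear speed of brass_large above 0.45 m/s)).
It fails at once if a weight is banged or pressed hard on to its place (more than 80 N) (contact force between brass_small and nest_small above 80 N or contact force between steel_large and post above 80 N or contact force between steel_small and steel_large above 80 N or contact force between brass_large and nest_large above 80 N).
It fails at once if the beaker or the vial is knocked over or pushed away (more than 25 mm) (distance of any of beaker, vial from where it was at the start of the episode above 0.025 m or angle between any of beaker, vial's own z axis and vertical above 0.4 rad).
It also fails if it takes over 131 s, if anything falls off the work surface, if the arm or the gripper's body presses on something with over 40 N, if the wrist force passes 120 N, or if a joint passes its speed limit or range.

ROBOT

A 7-joint arm with a two-finger parallel gripper is mounted at the origin on a cart in front of the work surface, level with it; the furniture and walls round the work are solid. World frame = base frame: x ahead of the robot, y to its left, z up, the work surface at z = 0. Lengths are in m, angles in rad, forces in N, time in s.
With the tool pointing down it reaches from about 0.4 to 0.85 m from the base axis. Payload 10.4 kg.
Tool frame: the origin (TCP) lies midway between the tips of the shut fingers; the grasp point (between the pads) lies 19 mm behind it; z points along the fingers, y is the line along which they close (so a half turn about z gives the same grasp; the last joint's range is limited). The gripper opens to 85 mm and grips with 20 to 120 N. Pads are 22 mm wide; open, the fingers measure 114 mm over their backs; the gripper's body (76 mm by 85 mm) begins 54 mm behind the grasp point. The pads swing forward as they close: fully open they stand 13 mm farther back than shut.
Start: joints at [-1.324, 0.332, -0.065, 1.46, 0.022, 1.35, -0.088], TCP at [0.167, 0.602, 0.231] pointing down, gripper open.
Joint ranges: [-2.6, 2.6], [-0.5, 2.12], [-1.47, 1.34], [0.16, 2.42], [-1.27, 4.41], [0.06, 2.06], [-2.6, 2.6]. Speed limits (rad/s): [2.22, 2.22, 2.79, 2.79, 3.14, 3.14, 3.14].

INTERFACE

Orientations are given as a unit quaternion [x, y, z, w].
In Python, from workcell import get_obs, camera, camera_params, hand_in gives the robot as it stands.
- The arm moves only by the tool carry_out, never from a script. Its argument "commands" is a list that holds one entry, the list of rows, each a list of 6 numbers: the shift along the tool's x, y, z in units of 40 mm (1.0 is 40 mm), then the turn, a rotation vector about the tool's x, y, z in units of 6 degrees (1.0 is 6 degrees). In form: [[[x, y, z, ax, ay, az], ...]]. A call has 1 to 20 rows; each row shifts and turns the commanded pose from where the row before left it, along the tool's axes as they then stand; what a row does not reach is not made up. A row lasts 1/12 s, in which the tool goes at most 41.7 mm and 7.16 degrees, less where a joint would pass 70% of its speed; a pose out of reach is approached as far as the arm can. A call is refused whole if a number of a shift passes 1 or a number of a turn 1, either way. A call with a gripper value outside its range is refused whole. "hand" is the closure, from -1 (fully open) to 1 (shut), set as the call begins (left out, the last holds). The fingers move at their own pace and stop on an object; "force" is the grip in N (left out, the last holds). Time passes only in rows, so rows that do not move let the fingers close. It gives the time, the measured TCP pose, the force, the opening and the grip force at its end, in the units of the state.
- get_obs(): the state, without advancing time (a new reading comes with each control period).
- camera(name): name is "scene" or "top" or "wrist"; returns the picture (420x560x3 uint8, red, green, blue); there is no depth.
- camera_params(name): a dict with "mtx" (3x3 intrinsics, pixels), "k1" (the pictures are not rectified: a ray, as slopes to the right and down, at radius r is drawn at 1 + k1 r^2 times it, then the intrinsics apply), "R" (3x3) and "t" (3): a world point X has camera coordinates R X + t. Camera axes: x right, y down, z forward; pixel columns grow to the right and rows downward; lengths in m; the calibration is good to about 2 mm. A picture is of the moment at which its call begins: read the wrist's pose just before it. camera_params takes no time and is no camera call; for the wrist camera it gives the pose at the moment of the call.
- hand_in(): hands the job in; it is judged then, once.
The state is a dict: "clock": time; "joint_pos": joint angles; "joint_velocities": joint speeds; "tau": joint torques, N m; "position": TCP position; "ee_rot": TCP orientation; "ft_force": force on the tool from outside, world axes, zero at the start; "torque": the same for the moment, N m; "grip_width": opening from 0.0 (shut) to 1.0 (fully open); "grasp_force": force on a finger pad.
Only numpy, scipy, OpenCV 4.12 (cv2) and the standard library are available. Lean on these libraries where they do the work, as an engineer would, in place of code of your own. Each camera call takes 0.05 s, during which the arm holds its last target. There are 200 camera calls.

## Working session

There is one attempt and no reset: what is moved stays moved. The work goes in short steps, Python scripts to look and compute and a tool call to move; the robot and the scene stay as the last step left them, time stands still between calls to the robot, and variables do not carry over. Pictures are saved under pics/ and viewed, at most 17 in all, crops included, and the job is handed in when it is done.

Besides the shell and the picture viewer there is one more tool, called after "Request:" as name([rows], argument=value, ...), one row to a line, values as JSON. carry_out: Moves the arm, as the interface text tells. Its arguments: {"type":"object","properties":{"commands":{"type":"array"},"hand":{"type":"number"},"force":{"type":"number"}},"required":["commands"]}

```bash
mkdir -p pics; cat > h.py <<'E'
import numpy as np, cv2
from workcell import get_obs, camera, camera_params
def snap(n,f):
    im=camera(n); cv2.imwrite(f'pics/{f}.png',im[:,:,::-1]); return im
def px2w(n,u,v,z,p=None):
    p=p or camera_params(n); K=np.array(p['mtx']);R=np.array(p['R']);t=np.array(p['t'])
    d=np.array([(u-K[0,2])/K[0,0],(v-K[1,2])/K[1,1]]); s=d.copy()
    for _ in range(20): s=d/(1+p['k1']*(s@s))
    r=R.T@np.array([s[0],s[1],1]); c=-R.T@t
    return c+r*(z-c[2])/r[2]
def w2px(n,X,p=None):
    p=p or camera_params(n); K=np.array(p['mtx']);R=np.array(p['R']);t=np.array(p['t'])
    c=R@np.array(X)+t; s=c[:2]/c[2]; s=s*(1+p['k1']*(s@s)); return K[:2,:2]@s+K[:2,2]
E
python3 - <<'E'
from h import *
a=snap('top','top0'); b=snap('scene','scene0')
o=get_obs(); print(o)
for n in('top','scene','wrist'):
    p=camera_params(n);print(n,-np.array(p['R']).T@p['t'],np.round(p['R'],2).tolist(),p['mtx'],p['k1'])
E
```

```text
{'clock': 0.1, 'joint_pos': array([-1.32360825,  0.33277855, -0.06471412,  1.46085796,  0.02159165,
        1.34990633, -0.0884989 ]), 'joint_velocities': array([-1.17408944e-03, -3.19324091e-04, -9.05972973e-05, -3.21248692e-03,
       -1.22087781e-03, -5.70967780e-04, -5.27113844e-04]), 'tau': array([ 1.23138179e-03, -6.26733112e+01,  4.91781032e-02, -3.92438078e+01,
        1.64155959e-02,  6.91007066e-03, -7.35405797e-05]), 'position': array([0.16648161, 0.60206791, 0.23061404]), 'ee_rot': array([ 1.34469508e-01,  9.90917533e-01, -6.24468093e-04, -6.20203501e-05]), 'ft_force': array([ 0.33581554,  0.55741473, -0.02282219]), 'torque': array([ 0.00179287,  0.01582184, -0.00309568]), 'grasp_force': 0.0, 'grip_width': 1.0018858406897961}
top [ 0.42707597 -0.11855445  0.93605339] [[0.01, -1.0, 0.01], [-1.0, -0.01, -0.09], [0.09, -0.01, -1.0]] [[404.58407809   0.         274.999607  ]
 [  0.         404.58407809 218.21429   ]
 [  0.           0.           1.        ]] -0.0038008824644206896
scene [-0.02511423 -0.40724102  0.69684861] [[0.45, -0.89, -0.02], [-0.65, -0.31, -0.69], [0.62, 0.32, -0.72]] [[387.7459965    0.         280.56933399]
 [  0.         387.7459965  211.45423477]
 [  0.           0.           1.        ]] -0.05475156189243347
wrist [0.09680481 0.62060538 0.37328754] [[0.27, 0.96, -0.0], [0.93, -0.26, 0.28], [0.27, -0.08, -0.96]] [[355.39478657   0.         281.95026494]
 [  0.         355.39478657 214.96429662]
 [  0.           0.           1.        ]] -0.0622780053522327
```

View pics/top0.png

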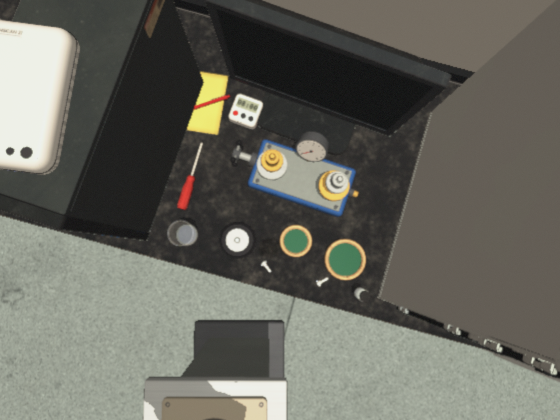

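View pics/scene0.png

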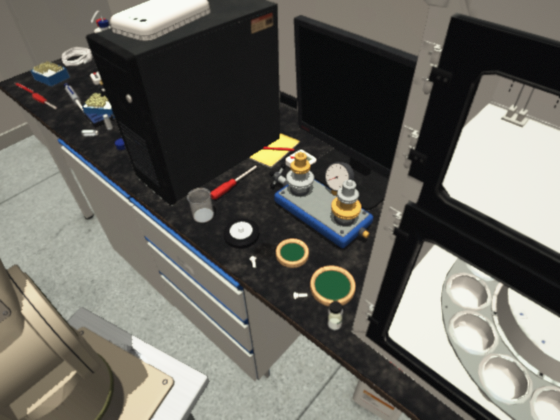

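The top view shows both columns (small brass on large steel at ~(270,160), small steel on large brass at ~(335,183)). The post is at ~(237,240), the small nest at ~(296,241), the large nest at ~(345,260), the beaker at ~(182,233) and the vial at ~(361,294). There is a PC tower on the left, a monitor behind and a cabinet on the right. I'll enlarge this area next.

```bash
python3 - <<'E'
from h import *
im=cv2.imread('pics/top0.png')[135:310,155:380]
cv2.imwrite('pics/topc.png',cv2.resize(im,None,fx=3.4,fy=3.4,interpolation=cv2.INTER_CUBIC))
for n,u,v,z in[('post',237,240,.018),('nS',296,241,.0145),('nL',345,260,.0145),('beak',182,233,.0),('vial',361,294,.068),('colA spig',270,156,.159),('colB spig',338,180,.159)]:
    print(n,px2w('top',u,v,z).round(3))
# tower corner etc: near bottom edge on the bench
for u,v in[(148,240),(203,80),(70,230),(385,295),(430,110),(390,130),(210,5)]:
    print(u,v,[px2w('top',u,v,z)[:2].round(3).tolist() for z in(0,.3,.45)])
E
```

```text
post [ 0.464 -0.044  0.018]
nS [ 0.462 -0.178  0.014]
nL [ 0.42  -0.289  0.014]
beak [0.48  0.085 0.   ]
vial [ 0.349 -0.313  0.068]
colA spig [ 0.623 -0.117  0.159]
colB spig [ 0.576 -0.25   0.159]
148 240 [[0.463, 0.162], [0.451, 0.072], [0.446, 0.027]]
203 80 [[0.847, 0.045], [0.712, -0.007], [0.645, -0.034]]
70 230 [[0.485, 0.343], [0.466, 0.195], [0.457, 0.121]]
385 295 [[0.341, -0.383], [0.368, -0.298], [0.382, -0.256]]
430 110 [[0.779, -0.5], [0.666, -0.378], [0.61, -0.317]]
390 130 [[0.729, -0.402], [0.632, -0.311], [0.584, -0.266]]
210 5 [[1.038, 0.033], [0.842, -0.016], [0.744, -0.04]]
```

View pics/topc.png

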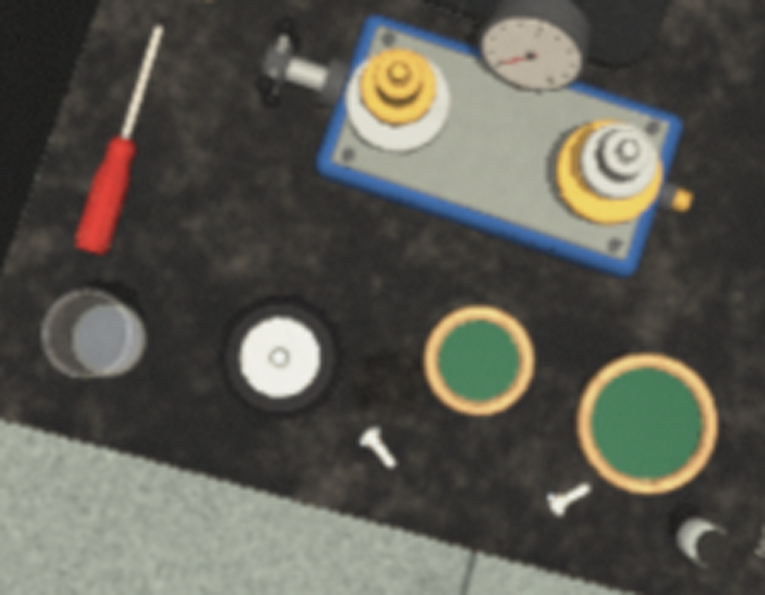

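Stack A (small brass on large steel) has its tip at crop (400,70), and stack B (small steel on large brass) at (628,149). The post spigot is at (279,356), nest centres at (479,361) and (648,423), beaker base at (100,340) and vial cap at (705,545). The orientation can stay as it is, with the fingers lying along the tester. I'll swing in front of the tower first.

Request:
carry_out([
  [[-0.35,-0.62,-0.22,0,0,0],[-0.35,-0.62,-0.22,0,0,0],[-0.35,-0.62,-0.22,0,0,0],[-0.35,-0.62,-0.22,0,0,0],[-0.35,-0.62,-0.22,0,0,0],[-0.35,-0.62,-0.22,0,0,0],[-0.35,-0.62,-0.22,0,0,0],[-0.35,-0.62,-0.22,0,0,0],[-0.59,-0.49,0,0,0,0],[-0.59,-0.49,0,0,0,0],[-0.59,-0.49,0,0,0,0],[-0.59,-0.49,0,0,0,0],[-0.59,-0.49,0,0,0,0],[-0.59,-0.49,0,0,0,0],[-0.59,-0.49,0,0,0,0],[-0.59,-0.49,0,0,0,0]],
], hand=-1)

```text
clock: 1.43
position: [0.3623, 0.1783, 0.3015]
ee_rot: [0.134, 0.991, 0.0, -0.0]
ft_force: [1.0, 0.4, -0.1]
grip_width: 0.999
grasp_force: 0.0
```

```bash
cat >> h.py <<'E'
def go(P):
    """rows of shifts from here to world point P, tool axes, units of 40 mm"""
    from scipy.spatial.transform import Rotation as Ro
    o=get_obs(); R=Ro.from_quat(o['ee_rot'])
    d=R.inv().apply(np.array(P)-o['position'])/.04
    print('at',o['position'].round(4),'tool x',R.apply([1,0,0]).round(3),'z',R.apply([0,0,1]).round(3),'shift',d.round(2),'q',o['joint_pos'].round(2),'F',o['ft_force'].round(1),'w',round(float(o['grip_width']),3),'g',round(float(o['grasp_force']),1),'t',round(o['clock'],1))
E
python3 - <<'E'
from h import *
go([.40,0,.30])
go([.5,-.13,.30])
for n,u,v,z in[('post',237.1,239.7,.026),('nS',295.9,241.2,.0145),('nL',345.6,259.4,.0145),('colA',272.6,155.6,.159),('colB',339.7,178.8,.159)]:
    print(n,px2w('top',u,v,z).round(4))
E
```

```text
at [0.3623 0.1783 0.3015] tool x [-0.964  0.267  0.   ] z [-0.  0. -1.] shift [-2.1  -4.05  0.04] q [-0.96 -0.23  0.33  1.89  0.07  1.47  0.65] F [ 1.   0.4 -0.1] w 0.999 g 0.0 t 1.4
at [0.3623 0.1783 0.3015] tool x [-0.964  0.267  0.   ] z [-0.  0. -1.] shift [-5.37 -6.51  0.04] q [-0.96 -0.23  0.33  1.89  0.07  1.47  0.65] F [ 1.   0.4 -0.1] w 0.999 g 0.0 t 1.4
post [ 0.464  -0.0447  0.026 ]
nS [ 0.462  -0.1776  0.0145]
nL [ 0.4215 -0.2907  0.0145]
colA [ 0.6236 -0.1224  0.159 ]
colB [ 0.5788 -0.2537  0.159 ]
```

Request:
carry_out([
  [[-0.35,-0.675,0,0,0,0],[-0.35,-0.675,0,0,0,0],[-0.35,-0.675,0,0,0,0],[-0.35,-0.675,0,0,0,0],[-0.35,-0.675,0,0,0,0],[-0.35,-0.675,0,0,0,0],[-0.545,-0.41,0,0,0,0],[-0.545,-0.41,0,0,0,0],[-0.545,-0.41,0,0,0,0],[-0.545,-0.41,0,0,0,0],[-0.545,-0.41,0,0,0,0],[-0.545,-0.41,0,0,0,0],[0,0,0,0,0,0],[0,0,0,0,0,0]],
], hand=-0.3)

```text
clock: 2.6
position: [0.4994, -0.1294, 0.301]
ee_rot: [0.136, 0.991, -0.001, -0.001]
ft_force: [-0.4, -0.0, 0.4]
grip_width: 0.648
grasp_force: 0.0
```

```bash
python3 - <<'E'
from h import *
import pickle
go([.6236,-.1224,.215])
p=camera_params('wrist'); pickle.dump(p,open('w1.pkl','wb'))
im=snap('wrist','w1')
for n,X in dict(post=[.464,-.0447,.026],nS=[.462,-.1776,.0145],nL=[.4215,-.2907,.0145],A=[.6236,-.1224,.159],B=[.5788,-.2537,.159]).items(): print(n,w2px('wrist',X,p).round(1))
cv2.imwrite('pics/w1b.png',cv2.resize(im[:,:,::-1],(784,588),interpolation=cv2.INTER_CUBIC))
E
```

```text
at [ 0.4994 -0.1294  0.301 ] tool x [-0.963  0.269  0.001] z [-0.002 -0.002 -1.   ] shift [-2.95  1.01  2.14] q [-0.75  0.05  0.96  1.67 -0.04  1.44  1.51] F [-0.4 -0.   0.4] w 0.648 g 0.0 t 2.6
post [346.2 125.8]
nS [236.4 154.2]
nL [137.5 147.6]
A [326.8 325.8]
B [176.9 317.8]
```

View pics/w1b.png

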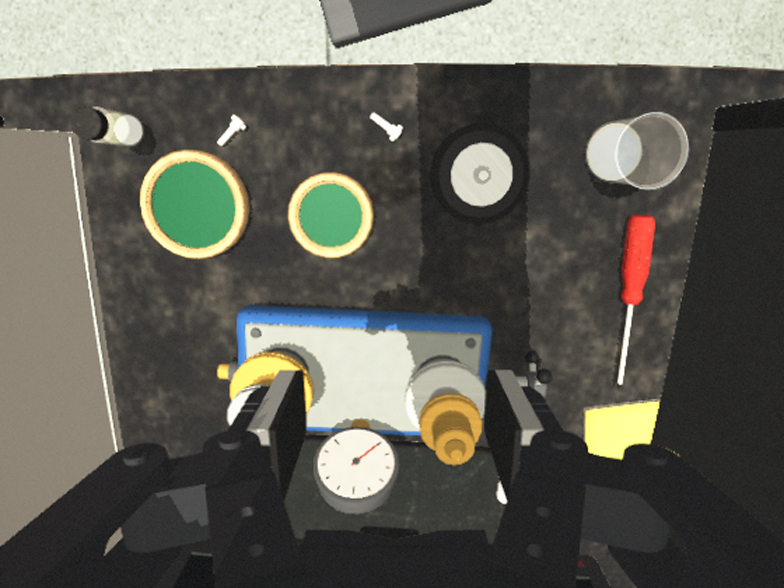

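Post spigot at (483,175), nests at (330,215) and (194,204), tip A at (455,448), all in 1.4x pixels. They agree with the top view to 1–4 mm, so I'll average the two.

```bash
python3 - <<'E'
from h import *
import pickle
p=pickle.load(open('w1.pkl','rb'))
for n,u,v,z in[('post',483,175,.026),('nS',330.5,215,.0145),('nL',194,204,.0145),('A',455,448,.159)]:
    print(n,px2w('wrist',u/1.4,v/1.4,z,p).round(4))
go([.621,-.122,.215])
E
```

```text
post [ 0.4628 -0.0459  0.026 ]
nS [ 0.4612 -0.1777  0.0145]
nL [ 0.4197 -0.2885  0.0145]
A [ 0.6171 -0.1226  0.159 ]
at [ 0.4991 -0.1284  0.3012] tool x [-0.964  0.268  0.001] z [-0.002 -0.001 -1.   ] shift [-2.9   0.97  2.15] q [-0.75  0.04  0.96  1.67 -0.04  1.44  1.51] F [ 0.2 -0.1 -0. ] w 0.648 g 0.0 t 2.6
```

Request:
carry_out([
  [[-0.483,0.162,0,0,0,0],[-0.483,0.162,0,0,0,0],[-0.483,0.162,0,0,0,0],[-0.483,0.162,0,0,0,0],[-0.483,0.162,0,0,0,0],[-0.483,0.162,0,0,0,0],[0,0,0.54,0,0,0],[0,0,0.54,0,0,0],[0,0,0.54,0,0,0],[0,0,0.54,0,0,0],[0,0,0,0,0,0],[0,0,0,0,0,0]],
])

```text
clock: 3.65
position: [0.6209, -0.1204, 0.2153]
ee_rot: [0.134, 0.991, 0.001, -0.001]
ft_force: [0.5, -0.6, 0.2]
grip_width: 0.649
grasp_force: 0.0
```

```bash
python3 - <<'E'
from h import *
import pickle
go([.621,-.122,.128])
p=camera_params('wrist'); pickle.dump(p,open('w2.pkl','wb'))
im=snap('wrist','w2')
for X in ([.6236,-.1224,.159],[.6171,-.1226,.159]): print(w2px('wrist',X,p).round(1))
cv2.imwrite('pics/w2b.png',cv2.resize(im[:,:,::-1],(784,588),interpolation=cv2.INTER_CUBIC))
s=cv2.imread('pics/scene0.png')[130:260,250:400]
cv2.imwrite('pics/s0c.png',cv2.resize(s,None,fx=4.5,fy=4.5,interpolation=cv2.INTER_CUBIC))
E
```

```text
at [ 0.6209 -0.1204  0.2153] tool x [-0.964  0.266  0.002] z [-0.001  0.002 -1.   ] shift [-0.02 -0.04  2.18] q [-0.53  0.47  0.9   1.5  -0.38  1.35  1.7 ] F [ 0.5 -0.6  0.2] w 0.649 g 0.0 t 3.6
[281.4 242.5]
[278.1 232.7]
```

View pics/w2b.png

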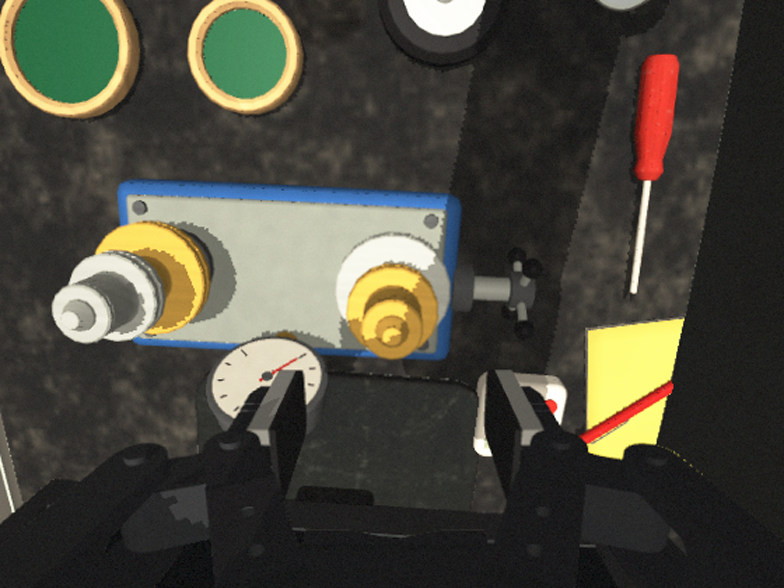

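View pics/s0c.png

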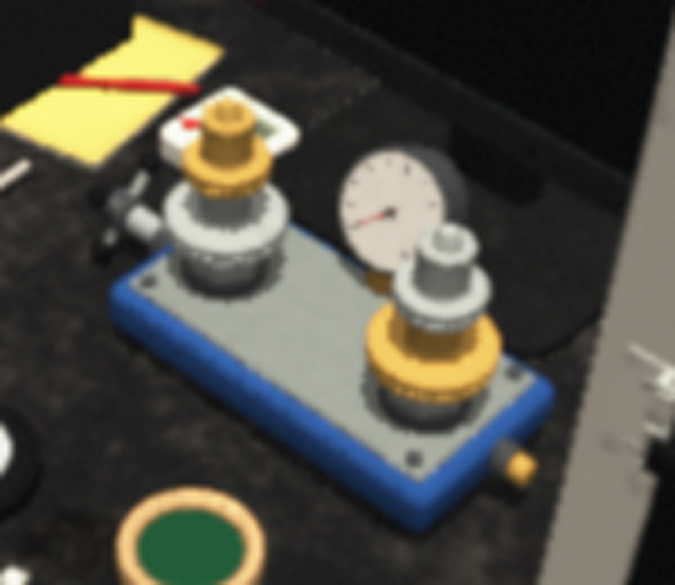

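Tip A is at (393,331) and tip B at (77,315) in 1.4x pixels. The first gives A ≈ (0.6205, -0.122), and the fingers clear the gauge. I'll go down and grip the small brass weight.

Request:
carry_out([
  [[0,-0.04,0.5,0,0,0],[0,0,0.5,0,0,0],[0,0,0.5,0,0,0],[0,0,0.4,0,0,0],[0,0,0.25,0,0,0],[0,0,0,0,0,0]],
])

```text
clock: 4.2
position: [0.6208, -0.1227, 0.1288]
ee_rot: [0.134, 0.991, 0.0, -0.001]
ft_force: [0.3, -0.1, 0.1]
grip_width: 0.646
grasp_force: 0.0
```

Request:
carry_out([
  [[0,0,0,0,0,0],[0,0,0,0,0,0],[0,0,0,0,0,0],[0,0,0,0,0,0],[0,0,0,0,0,0],[0,0,0,0,0,0],[0,0,0,0,0,0],[0,0,0,0,0,0],[0,0,0,0,0,0],[0,0,0,0,0,0]],
], hand=1, force=40)

```text
clock: 5.03
position: [0.6222, -0.1229, 0.131]
ee_rot: [0.134, 0.991, 0.001, 0.001]
ft_force: [-0.5, 3.0, 7.4]
grip_width: 0.31
grasp_force: 39.3
```

```bash
python3 - <<'E'
from h import *
import pickle
p=pickle.load(open('w2.pkl','rb'))
print('A',px2w('wrist',280.7,236.4,.159,p),'B',px2w('wrist',55,225,.159,p))
go([.462,-.1777,.10])
E
```

```text
A [ 0.61974195 -0.12175605  0.159     ] B [ 0.57675528 -0.25136204  0.159     ]
at [ 0.6222 -0.1229  0.131 ] tool x [-0.964  0.266 -0.003] z [ 0.003  0.001 -1.   ] shift [ 3.5  -2.39  0.76] q [-0.5   0.55  0.86  1.6  -0.44  1.2   1.74] F [-0.5  3.   7.4] w 0.31 g 39.3 t 5.0
```

Request:
carry_out([
  [[0,0,-0.2,0,0,0],[0,0,-0.3,0,0,0],[0,0,-0.4,0,0,0],[0,0,-0.4,0,0,0],[0.438,-0.299,0,0,0,0],[0.438,-0.299,0,0,0,0],[0.438,-0.299,0,0,0,0],[0.438,-0.299,0,0,0,0],[0.438,-0.299,0,0,0,0],[0.438,-0.299,0,0,0,0],[0.438,-0.299,0,0,0,0],[0.438,-0.299,0,0,0,0],[0,0,0.7,0,0,0],[0,0,0.7,0,0,0],[0,0,0.7,0,0,0],[0,0,0.4,0,0,0],[0,0,0,0,0,0],[0,0,0,0,0,0],[0,0,0,0,0,0]],
])

```text
clock: 6.62
position: [0.4613, -0.1788, 0.0828]
ee_rot: [0.135, 0.991, -0.0, 0.001]
ft_force: [1.0, -0.2, -1.9]
grip_width: 0.308
grasp_force: 39.9
```

```bash
python3 - <<'E'
from h import *
import pickle
go([.462,-.1777,.027])
p=camera_params('wrist'); pickle.dump(p,open('w3.pkl','wb'))
z=get_obs()['position'][2]-.018
im=snap('wrist','w3')
for X in ([.462,-.1777,.0145],get_obs()['position']*[1,1,0]+[0,0,z+.046],get_obs()['position']*[1,1,0]+[0,0,z+.012]): print(w2px('wrist',X,p).round(1))
cv2.imwrite('pics/w3b.png',cv2.resize(im[60:,100:460,::-1],(800,800))[:600] if 0 else cv2.resize(im[120:,140:420,::-1],None,fx=2,fy=2,interpolation=cv2.INTER_CUBIC))
E
```

```text
at [ 0.4613 -0.1788  0.0828] tool x [-0.964  0.267 -0.002] z [ 0.002 -0.    -1.   ] shift [-0.01  0.03  1.4 ] q [-0.59  0.28  0.98  2.01 -0.28  0.99  1.83] F [ 1.  -0.2 -1.9] w 0.308 g 39.9 t 6.6
[285.4 231.2]
[285.  315.9]
[284.4 275.1]
```

View pics/w3b.png

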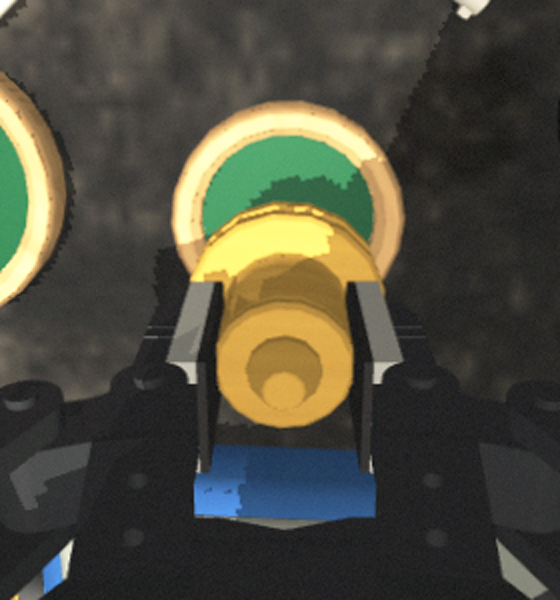

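The tip of the held weight is at crop (284,390), which is within 1 mm of the TCP axis. The nest rim is centred at crop column 288, so the weight is lined up with it. I'll lower it.

Request:
carry_out([
  [[-0.01,0.03,0.4,0,0,0],[0,0,0.4,0,0,0],[0,0,0.25,0,0,0],[0,0,0.12,0,0,0],[0,0,0.08,0,0,0],[0,0,0.06,0,0,0],[0,0,0.05,0,0,0],[0,0,0.05,0,0,0],[0,0,0,0,0,0],[0,0,0,0,0,0],[0,0,0,0,0,0]],
])

```text
clock: 7.58
position: [0.462, -0.177, 0.0257]
ee_rot: [0.134, 0.991, 0.0, 0.001]
ft_force: [-2.0, 2.2, 6.8]
grip_width: 0.309
grasp_force: 40.8
```

Request:
carry_out([
  [[0,0,0,0,0,0],[0,0,0,0,0,0],[0,0,0,0,0,0],[0,0,0,0,0,0],[0,0,0,0,0,0],[0,0,-0.2,0,0,0],[0,0,-0.4,0,0,0],[0,0,-0.6,0,0,0],[0,0,-0.7,0,0,0],[0,0,-0.7,0,0,0],[0,0,-0.7,0,0,0],[0,0,-0.7,0,0,0],[0,0,-0.4,0,0,0],[0,0,0,0,0,0]],
], hand=-0.3)

```text
clock: 8.75
position: [0.4627, -0.178, 0.2044]
ee_rot: [0.135, 0.991, 0.001, 0.003]
ft_force: [1.9, 0.1, -0.8]
grip_width: 0.65
grasp_force: 0.0
```

Request:
carry_out([
  [[-0.43,0.296,0,0,0,0],[-0.43,0.296,0,0,0,0],[-0.43,0.296,0,0,0,0],[-0.43,0.296,0,0,0,0],[-0.43,0.296,0,0,0,0],[-0.43,0.296,0,0,0,0],[-0.43,0.296,0,0,0,0],[-0.43,0.296,0,0,0,0],[0,0,0,0,0,0],[0,0,0,0,0,0]],
])

```text
clock: 9.58
position: [0.6192, -0.1223, 0.1999]
ee_rot: [0.134, 0.991, -0.001, -0.001]
ft_force: [-0.4, -0.7, 0.7]
grip_width: 0.652
grasp_force: 0.0
```

```bash
python3 - <<'E'
from h import *
go([.6205,-.122,.094])
a=snap('top','top1'); p=camera_params('wrist'); b=snap('wrist','w4')
print(w2px('wrist',[.462,-.1777,.054],p),w2px('wrist',[.6205,-.122,.121],p))
c1=b[0:420:,60:460,::-1]; c2=cv2.resize(a[150:300,160:380,::-1],(400,273))
cv2.imwrite('pics/w4b.png',np.hstack([c1[:420],np.vstack([c2,np.zeros((147,400,3),np.uint8)])]))
E
```

```text
at [ 0.6192 -0.1223  0.1999] tool x [-0.964  0.266  0.001] z [-0.002 -0.001 -1.   ] shift [-0.03  0.02  2.65] q [-0.56  0.5   0.94  1.53 -0.41  1.33  1.73] F [-0.4 -0.7  0.7] w 0.652 g 0.0 t 9.6
[157.60483198  25.02016628] [285.95297016 227.93197174]
```

View pics/w4b.png

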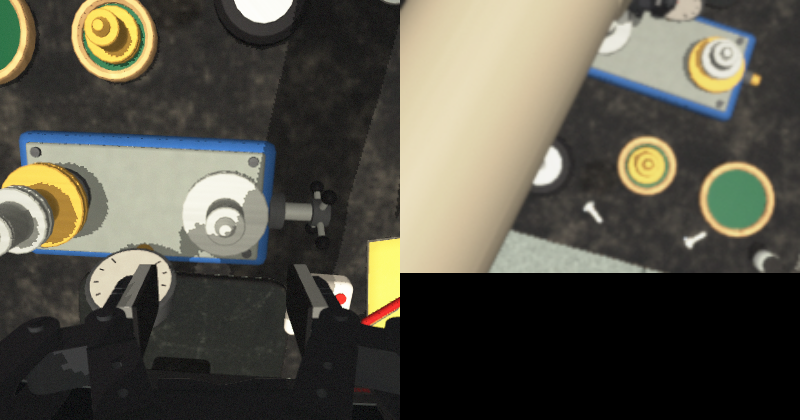

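Small brass sits centred in its nest. The large steel tip is at crop (225,229), as predicted. The left finger will pass close to the gauge, so I'll narrow the opening before going down.

Request:
carry_out([
  [[0.02,0.02,0,0,0,0],[0,0,0,0,0,0],[0,0,0,0,0,0],[0,0,0.5,0,0,0],[0,0,0.5,0,0,0],[0,0,0.4,0,0,0],[0,0,0.3,0,0,0],[0,0,0.3,0,0,0],[0,0,0.3,0,0,0],[0,0,0.2,0,0,0],[0,0,0.12,0,0,0],[0,0,0,0,0,0]],
], hand=0.08)

```text
clock: 10.68
position: [0.6182, -0.1214, 0.0952]
ee_rot: [0.135, 0.991, -0.0, -0.001]
ft_force: [-0.5, -0.3, -0.2]
grip_width: 0.461
grasp_force: 0.0
```

Request:
carry_out([
  [[0,0,0,0,0,0],[0,0,0,0,0,0],[0,0,0,0,0,0],[0,0,0,0,0,0],[0,0,0,0,0,0],[0,0,0,0,0,0],[0,0,0,0,0,0],[0,0,0,0,0,0]],
], hand=1, force=50)

```text
clock: 11.35
position: [0.6189, -0.1216, 0.0966]
ee_rot: [0.134, 0.991, 0.0, 0.0]
ft_force: [-0.3, 1.1, 5.9]
grip_width: 0.304
grasp_force: 49.8
```

```bash
python3 - <<'E'
from h import *
go([.4633,-.0453,.094])
E
```

```text
at [ 0.6189 -0.1216  0.0966] tool x [-0.964  0.267 -0.001] z [ 0.001  0.    -1.   ] shift [4.26 0.8  0.06] q [-0.52  0.59  0.88  1.64 -0.49  1.15  1.78] F [-0.3  1.1  5.9] w 0.304 g 49.8 t 11.3
```

Request:
carry_out([
  [[0,0,-0.2,0,0,0],[0,0,-0.3,0,0,0],[0,0,-0.4,0,0,0],[0,0,-0.4,0,0,0],[0.473,0.089,0,0,0,0],[0.473,0.089,0,0,0,0],[0.473,0.089,0,0,0,0],[0.473,0.089,0,0,0,0],[0.473,0.089,0,0,0,0],[0.473,0.089,0,0,0,0],[0.473,0.089,0,0,0,0],[0.473,0.089,0,0,0,0],[0.473,0.089,0,0,0,0],[0,0,0.6,0,0,0],[0,0,0.6,0,0,0],[0,0,0.4,0,0,0],[0,0,0.2,0,0,0],[0,0,0,0,0,0],[0,0,0,0,0,0]],
])

```text
clock: 12.93
position: [0.4631, -0.0458, 0.0766]
ee_rot: [0.135, 0.991, -0.0, -0.0]
ft_force: [0.8, -0.3, -3.4]
grip_width: 0.305
grasp_force: 50.0
```

```bash
python3 - <<'E'
from h import *
go([.4633,-.0453,.0395])
P=get_obs()['position']
p=camera_params('wrist'); im=snap('wrist','w5')
print(w2px('wrist',[.4633,-.0453,.018],p),w2px('wrist',P*[1,1,0]+[0,0,P[2]-.0205+.046],p))
c=im[90:390,120:440,::-1]
cv2.imwrite('pics/w5b.png',cv2.resize(c,None,fx=2,fy=2,interpolation=cv2.INTER_CUBIC))
E
```

```text
at [ 0.4631 -0.0458  0.0766] tool x [-0.964  0.267  0.   ] z [-0.    -0.001 -1.   ] shift [-0.    0.01  0.93] q [-0.95  0.22  1.05  2.09 -0.23  0.96  1.52] F [ 0.8 -0.3 -3.4] w 0.305 g 50.0 t 12.9
[284.58068864 236.20830276] [284.41759414 311.69635642]
```

View pics/w5b.png

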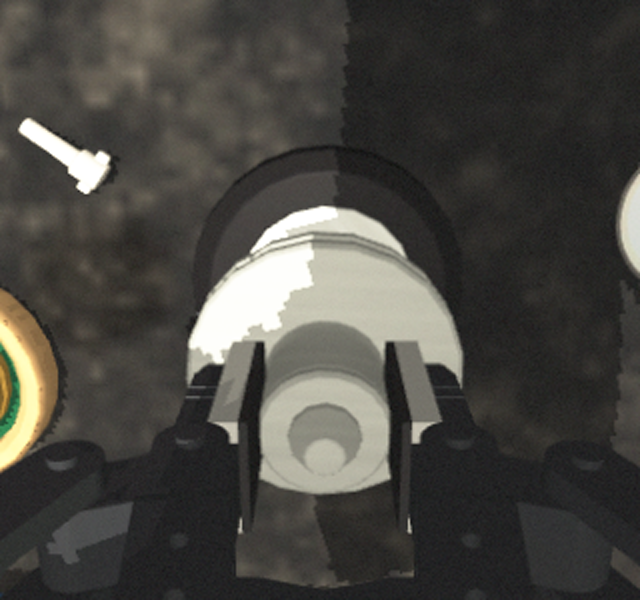

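The tip is at crop (326,457), so the weight sits about 2 mm beyond the TCP axis, and I'll correct by +0.05 in tool x. I'll lower it slowly onto the post.

Request:
carry_out([
  [[0.05,0.01,0.2,0,0,0],[0,0,0.2,0,0,0],[0,0,0.12,0,0,0],[0,0,0.08,0,0,0],[0,0,0.08,0,0,0],[0,0,0.08,0,0,0],[0,0,0.08,0,0,0],[0,0,0.06,0,0,0],[0,0,0.05,0,0,0],[0,0,0,0,0,0],[0,0,0,0,0,0],[0,0,0,0,0,0]],
])

```text
clock: 13.98
position: [0.4612, -0.0443, 0.0394]
ee_rot: [0.135, 0.991, 0.001, -0.001]
ft_force: [-13.4, 1.3, 30.6]
grip_width: 0.305
grasp_force: 53.7
```

Request:
carry_out([
  [[0.04,0,-0.04,0,0,0],[0.03,0,0,0,0,0],[0,0,0,0,0,0],[0,0,0,0,0,0]],
])

```text
clock: 14.32
position: [0.4583, -0.0435, 0.0396]
ee_rot: [0.134, 0.991, 0.0, -0.0]
ft_force: [-1.9, 0.8, -0.0]
grip_width: 0.306
grasp_force: 50.4
```

Request:
carry_out([
  [[0,0,0.03,0,0,0],[0,0,0.02,0,0,0],[0,0,0,0,0,0],[0,0,0,0,0,0]],
])

```text
clock: 14.65
position: [0.4584, -0.0435, 0.0393]
ee_rot: [0.135, 0.991, 0.001, -0.001]
ft_force: [-19.2, 2.5, 45.1]
grip_width: 0.306
grasp_force: 55.0
```

Request:
carry_out([
  [[0,0,-0.05,0,0,0],[0,0,0,0,0,0]],
])

```text
clock: 14.82
position: [0.4588, -0.0436, 0.0399]
ee_rot: [0.135, 0.991, 0.0, 0.0]
ft_force: [-0.6, 0.4, -4.0]
grip_width: 0.299
grasp_force: 50.0
```

Request:
carry_out([
  [[0,0,0,0,0,0],[0,0,0,0,0,0],[0,0,0,0,0,0],[0,0,0,0,0,0],[0,0,0,0,0,0],[0,0,-0.2,0,0,0],[0,0,-0.4,0,0,0],[0,0,-0.6,0,0,0],[0,0,-0.7,0,0,0],[0,0,-0.7,0,0,0],[0,0,-0.7,0,0,0],[0,0,-0.7,0,0,0],[0,0,-0.6,0,0,0],[0,0,0,0,0,0],[0,0,0,0,0,0]],
], hand=-0.2)

```text
clock: 16.07
position: [0.4591, -0.0436, 0.2247]
ee_rot: [0.135, 0.991, 0.001, 0.001]
ft_force: [0.2, 0.3, 0.3]
grip_width: 0.6
grasp_force: 0.0
```

```bash
python3 - <<'E'
from h import *
go([.5775,-.252,.24])
p=camera_params('wrist'); im=snap('wrist','w6')
print(w2px('wrist',[.4633,-.0453,.064],p),w2px('wrist',[.4633,-.0453,.03],p),w2px('wrist',[.4633,-.0453,0],p),px2w('wrist',280,200,.064,p))
c=im[60:360,120:440,::-1]
cv2.imwrite('pics/w6b.png',cv2.resize(c,None,fx=2,fy=2,interpolation=cv2.INTER_CUBIC))
import pickle; pickle.dump(p,open('w6.pkl','wb'))
E
```

```text
at [ 0.4591 -0.0436  0.2247] tool x [-0.964  0.267 -0.002] z [ 0.002  0.002 -1.   ] shift [-4.24 -4.23 -0.39] q [-1.11 -0.16  1.04  1.92  0.14  1.3   1.19] F [0.2 0.3 0.3] w 0.6 g 0.0 t 16.1
[282.04570298 201.38305557] [281.94932676 192.78580171] [281.87826801 186.44803065] [ 0.46161095 -0.04669768  0.064     ]
```

View pics/w6b.png

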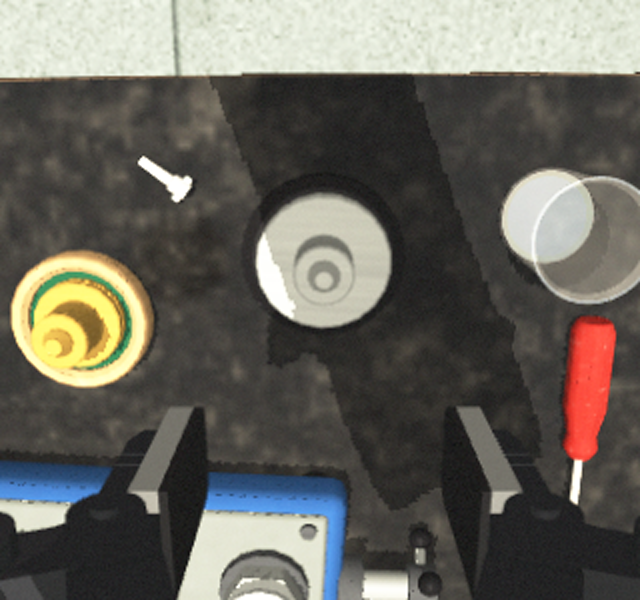

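The large steel weight sits centred and upright on the post, with its tip at crop (323,278) and the flange concentric with the foot. Next I'll go to stack B.

Request:
carry_out([
  [[-0.424,-0.427,0,0,0,0],[-0.424,-0.427,0,0,0,0],[-0.424,-0.427,0,0,0,0],[-0.424,-0.427,0,0,0,0],[-0.424,-0.427,0,0,0,0],[-0.424,-0.427,0,0,0,0],[-0.424,-0.427,0,0,0,0],[-0.424,-0.427,0,0,0,0],[-0.424,-0.427,0,0,0,0],[-0.424,-0.427,0,0,0,0],[0,0,0,0,0,0],[0,0,0,0,0,0]],
])

```text
clock: 17.12
position: [0.5752, -0.2553, 0.222]
ee_rot: [0.136, 0.991, -0.001, -0.002]
ft_force: [-0.4, 0.3, -0.7]
grip_width: 0.6
grasp_force: 0.0
```

```bash
python3 - <<'E'
from h import *
go([.577,-.2535,.1315])
p=camera_params('wrist'); im=snap('wrist','w7')
print(w2px('wrist',[.577,-.2535,.159],p),w2px('wrist',[.587,-.2535,.159],p),w2px('wrist',[.577,-.2435,.159],p))
c=im[60:360,120:440,::-1]
cv2.imwrite('pics/w7b.png',cv2.resize(c,None,fx=2,fy=2,interpolation=cv2.INTER_CUBIC))
import pickle; pickle.dump(p,open('w7.pkl','wb'))
E
```

```text
at [ 0.5752 -0.2553  0.222 ] tool x [-0.963  0.27   0.003] z [-0.003 -0.001 -1.   ] shift [-0.04  0.06  2.26] q [-0.41  0.53  1.07  1.5  -0.47  1.39  1.99] F [-0.4  0.3 -0.7] w 0.6 g 0.0 t 17.1
[287.40232461 235.77874576] [291.6828522  250.40334003] [303.16559428 231.61634558]
```

View pics/w7b.png

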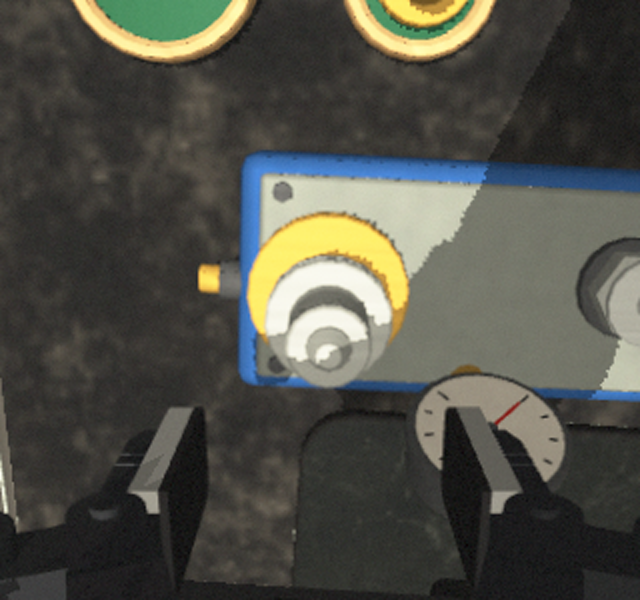

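Tip B is at crop (329,350), so B ≈ (0.577, -0.255). I'll grip the small steel weight.

Request:
carry_out([
  [[-0.05,0.01,0.5,0,0,0],[0,0,0.5,0,0,0],[0,0,0.5,0,0,0],[0,0,0.4,0,0,0],[0,0,0.24,0,0,0],[0,0,0.08,0,0,0],[0,0,0,0,0,0]],
])

```text
clock: 17.75
position: [0.5782, -0.2527, 0.1344]
ee_rot: [0.134, 0.991, 0.0, -0.001]
ft_force: [0.9, 0.8, -0.3]
grip_width: 0.598
grasp_force: 0.0
```

Request:
carry_out([
  [[0,0,0,0,0,0],[0,0,0,0,0,0],[0,0,0,0,0,0],[0,0,0,0,0,0],[0,0,0,0,0,0],[0,0,0,0,0,0],[0,0,0,0,0,0],[0,0,0,0,0,0]],
], hand=1, force=40)

```text
clock: 18.42
position: [0.5788, -0.2542, 0.136]
ee_rot: [0.135, 0.991, -0.0, 0.001]
ft_force: [-0.6, -0.8, 6.8]
grip_width: 0.312
grasp_force: 39.7
```

```bash
python3 - <<'E'
from h import *
go([.461,-.0456,.13])
E
```

```text
at [ 0.5788 -0.2542  0.136 ] tool x [-0.964  0.267 -0.002] z [ 0.002 -0.001 -1.   ] shift [4.23 4.24 0.14] q [-0.38  0.6   1.01  1.6  -0.53  1.24  2.03] F [-0.6 -0.8  6.8] w 0.312 g 39.7 t 18.4
```

Request:
carry_out([
  [[0,0,-0.2,0,0,0],[0,0,-0.3,0,0,0],[0,0,-0.4,0,0,0],[0,0,-0.3,0,0,0],[0.423,0.424,0,0,0,0],[0.423,0.424,0,0,0,0],[0.423,0.424,0,0,0,0],[0.423,0.424,0,0,0,0],[0.423,0.424,0,0,0,0],[0.423,0.424,0,0,0,0],[0.423,0.424,0,0,0,0],[0.423,0.424,0,0,0,0],[0.423,0.424,0,0,0,0],[0.423,0.424,0,0,0,0],[0,0,0.6,0,0,0],[0,0,0.6,0,0,0],[0,0,0.4,0,0,0],[0,0,0.2,0,0,0],[0,0,0,0,0,0],[0,0,0,0,0,0]],
])

```text
clock: 20.08
position: [0.4605, -0.0456, 0.1113]
ee_rot: [0.135, 0.991, -0.0, -0.0]
ft_force: [0.3, 0.5, -2.2]
grip_width: 0.303
grasp_force: 40.2
```

```bash
python3 - <<'E'
from h import *
go([.461,-.0456,.079])
P=get_obs()['position']
p=camera_params('wrist'); im=snap('wrist','w8')
f=lambda X:w2px('wrist',X,p).round(1)
print('tip',f(P*[1,1,0]+[0,0,P[2]-.023+.046]),f(P*[1,1,0]+[.01,0,P[2]-.023+.046]),'low flange',f([.461,-.0456,.030]),f([.471,-.0456,.030]))
c=im[90:390,120:440,::-1]
cv2.imwrite('pics/w8b.png',cv2.resize(c,None,fx=2,fy=2,interpolation=cv2.INTER_CUBIC))
E
```

```text
at [ 0.4605 -0.0456  0.1113] tool x [-0.964  0.268  0.   ] z [-0.    -0.001 -1.   ] shift [-0.01  0.    0.81] q [-1.16  0.17  1.26  2.06 -0.18  1.04  1.49] F [ 0.3  0.5 -2.2] w 0.303 g 40.2 t 20.1
tip [284.3 308.1] [291.1 329.8] low flange [283.7 225.2] [287.6 238.8]
```

View pics/w8b.png

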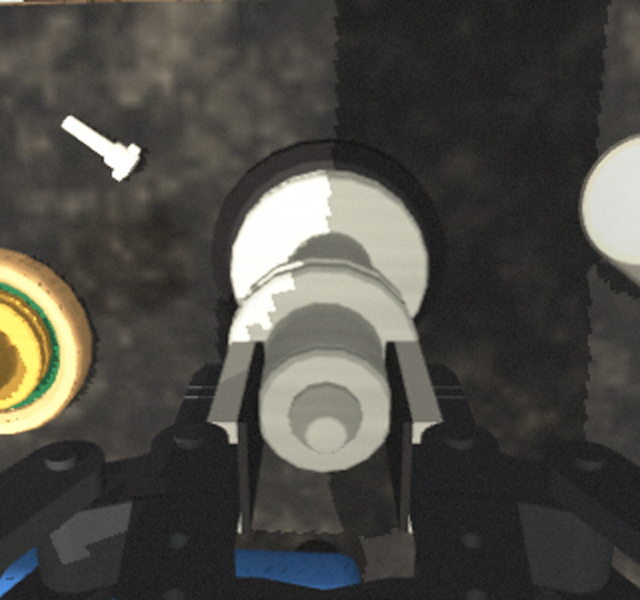

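The held tip is at crop (326,434), centred. The lower flange is centred near column 330, about 1 mm in +y. I'll lower with a small correction.

Request:
carry_out([
  [[0,0.03,0.2,0,0,0],[0,0,0.2,0,0,0],[0,0,0.12,0,0,0],[0,0,0.08,0,0,0],[0,0,0.06,0,0,0],[0,0,0.04,0,0,0],[0,0,0.04,0,0,0],[0,0,0,0,0,0],[0,0,0,0,0,0],[0,0,0,0,0,0]],
])

```text
clock: 20.97
position: [0.461, -0.0439, 0.0814]
ee_rot: [0.135, 0.991, 0.0, 0.0]
ft_force: [0.3, 0.0, -2.7]
grip_width: 0.314
grasp_force: 40.2
```

Request:
carry_out([
  [[0,0,0.04,0,0,0],[0,0,0.04,0,0,0],[0,0,0,0,0,0],[0,0,0,0,0,0],[0,0,0,0,0,0]],
])

```text
clock: 21.38
position: [0.4614, -0.0439, 0.0789]
ee_rot: [0.135, 0.991, 0.0, 0.0]
ft_force: [-6.0, 0.1, 15.0]
grip_width: 0.308
grasp_force: 41.9
```

Request:
carry_out([
  [[0,0,-0.02,0,0,0],[0,0,0,0,0,0],[0,0,0,0,0,0],[0,0,0,0,0,0],[0,0,0,0,0,0],[0,0,-0.2,0,0,0],[0,0,-0.4,0,0,0],[0,0,-0.6,0,0,0],[0,0,-0.7,0,0,0],[0,0,-0.7,0,0,0],[0,0,-0.6,0,0,0],[0,0,-0.4,0,0,0],[0,0,0,0,0,0]],
], hand=-0.2)

```text
clock: 22.47
position: [0.4625, -0.0439, 0.2261]
ee_rot: [0.135, 0.991, 0.002, 0.002]
ft_force: [0.4, -0.4, -0.2]
grip_width: 0.597
grasp_force: 0.0
```

Request:
carry_out([
  [[-0.42,-0.43,0,0,0,0],[-0.42,-0.43,0,0,0,0],[-0.42,-0.43,0,0,0,0],[-0.42,-0.43,0,0,0,0],[-0.42,-0.43,0,0,0,0],[-0.42,-0.43,0,0,0,0],[-0.42,-0.43,0,0,0,0],[-0.42,-0.43,0,0,0,0],[-0.42,-0.43,0,0,0,0],[-0.42,-0.43,0,0,0,0],[0,0,0,0,0,0],[0,0,0,0,0,0]],
], hand=0.05)

```text
clock: 23.47
position: [0.5716, -0.2491, 0.2222]
ee_rot: [0.136, 0.991, -0.001, -0.002]
ft_force: [0.3, 1.5, -0.6]
grip_width: 0.474
grasp_force: 0.0
```

```bash
python3 - <<'E'
from h import *
go([.5775,-.2545,.0955])
p=camera_params('wrist'); im=snap('wrist','w9')
f=lambda X:w2px('wrist',X,p).round(1)
print(f([.5775,-.2545,.121]),f([.5875,-.2545,.121]))
c=im[0:300,120:520,::-1]
cv2.imwrite('pics/w9b.png',cv2.resize(c,None,fx=2,fy=2,interpolation=cv2.INTER_CUBIC))
E
```

```text
at [ 0.5716 -0.2491  0.2222] tool x [-0.963  0.27   0.004] z [-0.004 -0.001 -1.   ] shift [-0.19 -0.08  3.17] q [-0.43  0.52  1.09  1.52 -0.46  1.38  1.98] F [ 0.3  1.5 -0.6] w 0.474 g 0.0 t 23.5
[278.6 225.9] [282.4 238.5]
```

View pics/w9b.png

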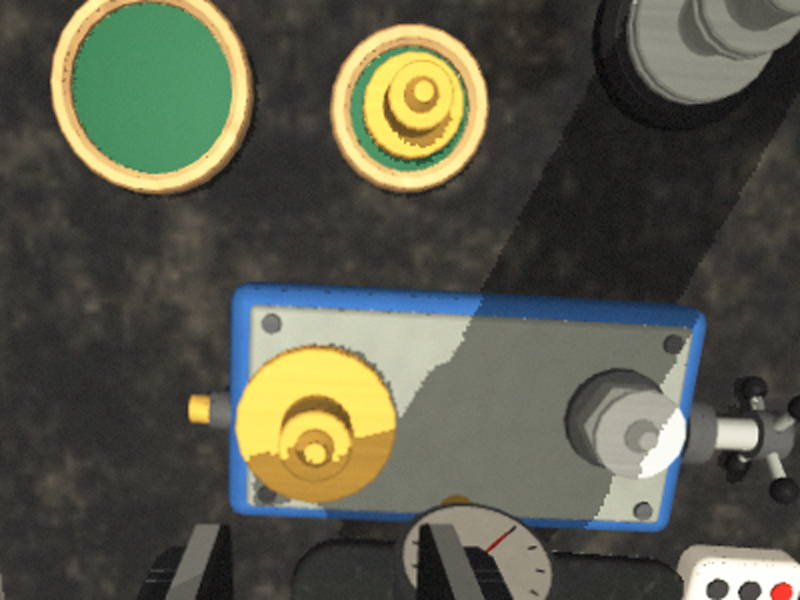

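The large brass tip is at crop (316,452), as predicted, and the steel stack and small brass look seated. I'll grip the large brass weight.

Request:
carry_out([
  [[-0.18,-0.09,0,0,0,0],[0,0,0.5,0,0,0],[0,0,0.6,0,0,0],[0,0,0.6,0,0,0],[0,0,0.5,0,0,0],[0,0,0.35,0,0,0],[0,0,0.25,0,0,0],[0,0,0.2,0,0,0],[0,0,0.14,0,0,0],[0,0,0,0,0,0],[0,0,0,0,0,0]],
])

```text
clock: 24.43
position: [0.5783, -0.2527, 0.0977]
ee_rot: [0.135, 0.991, 0.0, -0.001]
ft_force: [-0.3, -0.2, -0.4]
grip_width: 0.475
grasp_force: 0.0
```

Request:
carry_out([
  [[0,0,0,0,0,0],[0,0,0,0,0,0],[0,0,0,0,0,0],[0,0,0,0,0,0],[0,0,0,0,0,0],[0,0,0,0,0,0],[0,0,0,0,0,0],[0,0,0,0,0,0]],
], hand=1, force=50)

```text
clock: 25.1
position: [0.5784, -0.2532, 0.0984]
ee_rot: [0.135, 0.991, 0.0, -0.0]
ft_force: [-1.1, -0.5, 6.8]
grip_width: 0.299
grasp_force: 49.1
```

```bash
python3 - <<'E'
from h import *
go([.4206,-.2896,.095])
E
```

```text
at [ 0.5784 -0.2532  0.0984] tool x [-0.964  0.267  0.001] z [-0.001  0.    -1.   ] shift [ 3.56 -1.93  0.09] q [-0.36  0.64  0.99  1.63 -0.57  1.18  2.06] F [-1.1 -0.5  6.8] w 0.299 g 49.1 t 25.1
```

Request:
carry_out([
  [[0,0,-0.2,0,0,0],[0,0,-0.3,0,0,0],[0,0,-0.4,0,0,0],[0,0,-0.2,0,0,0],[0.445,-0.241,0,0,0,0],[0.445,-0.241,0,0,0,0],[0.445,-0.241,0,0,0,0],[0.445,-0.241,0,0,0,0],[0.445,-0.241,0,0,0,0],[0.445,-0.241,0,0,0,0],[0.445,-0.241,0,0,0,0],[0.445,-0.241,0,0,0,0],[0,0,0.6,0,0,0],[0,0,0.6,0,0,0],[0,0,0.4,0,0,0],[0,0,0.2,0,0,0],[0,0,0,0,0,0],[0,0,0,0,0,0]],
])

```text
clock: 26.6
position: [0.4202, -0.2892, 0.0701]
ee_rot: [0.135, 0.991, 0.0, -0.001]
ft_force: [0.8, -0.3, -3.7]
grip_width: 0.304
grasp_force: 49.8
```

```bash
python3 - <<'E'
from h import *
go([.4206,-.2896,.0314])
P=get_obs()['position']
p=camera_params('wrist'); im=snap('wrist','w10')
f=lambda X:w2px('wrist',X,p).round(1)
print('tip',f(P*[1,1,0]+[0,0,P[2]-.0234+.046]),'nest',f([.4206,-.2896,.0145]),f([.4306,-.2896,.0145]), 'rim near',f([.4206-.047*.964,-.2896+.047*.267,.0145]))
c=im[90:390,120:440,::-1]
cv2.imwrite('pics/w10b.png',cv2.resize(c,None,fx=2,fy=2,interpolation=cv2.INTER_CUBIC))
E
```

```text
at [ 0.4202 -0.2892  0.0701] tool x [-0.964  0.267  0.002] z [-0.002  0.001 -1.   ] shift [-0.01 -0.01  0.97] q [-0.41  0.43  1.1   1.98 -0.45  1.01  2.21] F [ 0.8 -0.3 -3.7] w 0.304 g 49.8 t 26.6
tip [284.4 307.4] nest [283.  238.7] [287.5 253.7] rim near [283.  159.1]
```

View pics/w10b.png

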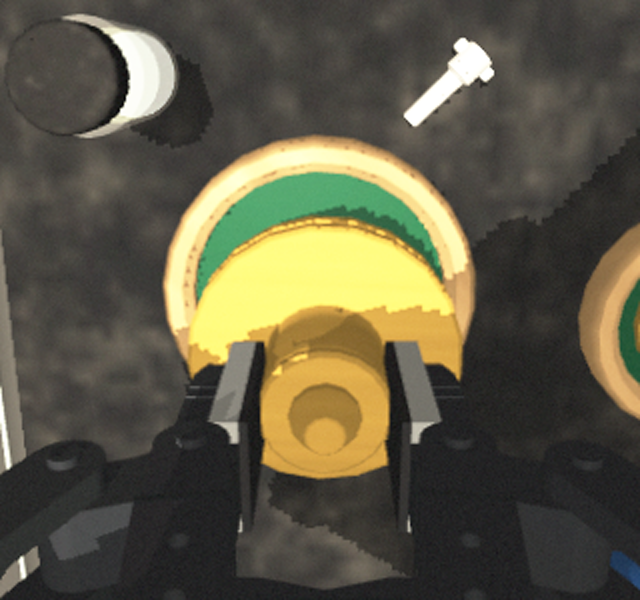

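The tip is at crop (326,435), centred on the TCP. The nest rim spans columns 163–475, so the nest is about 1.5 mm in −y. I'll correct for that and lower.

Request:
carry_out([
  [[0,-0.04,0.3,0,0,0],[0,0,0.25,0,0,0],[0,0,0.12,0,0,0],[0,0,0.08,0,0,0],[0,0,0.06,0,0,0],[0,0,0.05,0,0,0],[0,0,0.05,0,0,0],[0,0,0.04,0,0,0],[0,0,0,0,0,0],[0,0,0,0,0,0]],
])

```text
clock: 27.48
position: [0.4197, -0.2903, 0.0316]
ee_rot: [0.135, 0.991, 0.0, -0.001]
ft_force: [0.5, 1.1, -4.1]
grip_width: 0.303
grasp_force: 49.9
```

Request:
carry_out([
  [[0,0,0.03,0,0,0],[0,0,0.03,0,0,0],[0,0,0,0,0,0],[0,0,0,0,0,0]],
])

```text
clock: 27.82
position: [0.4198, -0.2904, 0.0311]
ee_rot: [0.135, 0.991, 0.001, -0.001]
ft_force: [-12.0, 10.0, 36.4]
grip_width: 0.303
grasp_force: 53.8
```

Seated at the expected height. I'll ease off, release and rise.

Request:
carry_out([
  [[0,0,-0.04,0,0,0],[0,0,0,0,0,0]],
])

```text
clock: 27.98
position: [0.42, -0.2906, 0.0313]
ee_rot: [0.135, 0.991, 0.0, -0.001]
ft_force: [-2.9, 2.7, 11.8]
grip_width: 0.301
grasp_force: 51.0
```

Request:
carry_out([
  [[0,0,0,0,0,0],[0,0,0,0,0,0],[0,0,0,0,0,0],[0,0,0,0,0,0],[0,0,0,0,0,0],[0,0,-0.2,0,0,0],[0,0,-0.4,0,0,0],[0,0,-0.6,0,0,0],[0,0,-0.7,0,0,0],[0,0,-0.7,0,0,0],[0,0,-0.7,0,0,0],[0,0,-0.7,0,0,0],[0,0,-0.6,0,0,0],[0,0,0,0,0,0],[0,0,0,0,0,0]],
], hand=-0.2)

```text
clock: 29.23
position: [0.4206, -0.2906, 0.2158]
ee_rot: [0.135, 0.991, 0.001, 0.0]
ft_force: [0.1, 0.4, -0.8]
grip_width: 0.594
grasp_force: 0.0
```

```bash
python3 - <<'E'
from h import *
im=snap('wrist','w11'); b=snap('scene','s2')
print(get_obs()['clock'])
cv2.imwrite('pics/fin.png',np.hstack([cv2.resize(im[:,:,::-1],(400,300)),cv2.resize(b[130:355,180:480,::-1],(400,300))]))
E
```

```text
29.3333
```

View pics/fin.png

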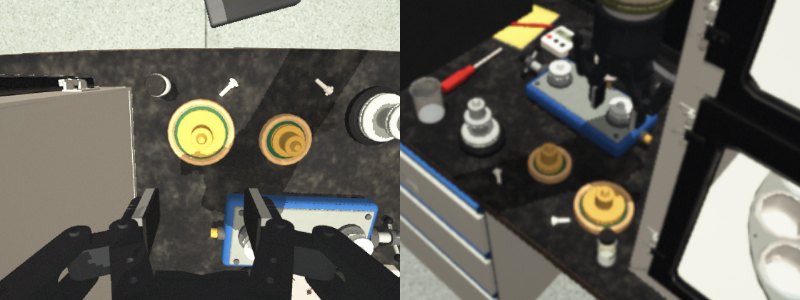

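Both brass weights are centred in their nests at (201,132) and (286,138). The steel stack stands upright on the post at (480,125), the columns are empty, and the beaker and vial are standing.

```bash
python3 -c "
from workcell import hand_in
print(hand_in())"
```

```text
the job is handed in; nothing more can be done
None
```

The four weights are put away in their places, the beaker and vial are still standing where they were, and the job was handed in at about 29 s; the hand-in returned no verdict, so I'm judging this from the final pictures.

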